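# Sweep the stray nuts off the apparatus deck

## Task

Clear the three big hexagon nuts off the white deck: with the fingertips, sweep each one along the deck and over its open end into the plain tray without dividers, not the compartment tray. Push them only, do not pick them up, and leave the screwdriver, spacer and jar on the deck where they are.

Things in the scene. Friction and masses are not known exactly. Their poses are not given: they have to be found in the camera images.
- deck: low steel housing with a white plastic top plate, fixed; 280 mm (its x) by 340 mm (its y), top surface 40 mm above the bench. Origin at the centre of its underside on the bench. Rails 8 mm wide and 8 mm high run along y on its near and far edges (x = +-136 mm); the two ends at y = +-170 mm are open and a tray stands 1 mm off each
- tray: plain open tray with NO dividers, grey plastic, fixed on the bench against one open end of the deck (which end varies), axes parallel to the deck's; 260 mm (x) by 120 mm (y), 30 mm high, so its rim is 10 mm below the deck top; walls and floor 3 mm. Origin at the centre of its underside
- sorter: compartment tray, same grey plastic, size and origin as the plain tray but split by dividers into eight compartments holding small washers; fixed against the other end of the deck. No nut belongs in it
- nut1: large steel hexagon nut lying flat on the deck, loose: 30 mm across flats, 35 mm across corners, 16 mm high, 20 mm hole, about 60 g. Origin at the centre of its underside, z along the hole. All nuts lie 48 to 88 mm off the deck's middle line (on its near or far half), with a free lane to both ends, and at least 70 mm from one another
- nut2: large steel hexagon nut lying flat on the deck, loose: 30 mm across flats, 35 mm across corners, 16 mm high, 20 mm hole, about 60 g. Origin at the centre of its underside, z along the hole. All nuts lie 48 to 88 mm off the deck's middle line (on its near or far half), with a free lane to both ends, and at least 70 mm from one another
- nut3: large steel hexagon nut lying flat on the deck, loose: 30 mm across flats, 35 mm across corners, 16 mm high, 20 mm hole, about 60 g. Origin at the centre of its underside, z along the hole. All nuts lie 48 to 88 mm off the deck's middle line (on its near or far half), with a free lane to both ends, and at least 70 mm from one another
- spacer: clear acrylic tube spacer standing on the deck, 29 mm across, 30 mm tall, loose, within 18 mm either side of the deck's middle line (deck x = 0); leave it where it is; origin at the centre of its underside
- vial: small brown jar with a white cap standing on the deck, 27 mm across, 50 mm tall, loose, within 18 mm either side of the deck's middle line (deck x = 0); leave it where it is; origin at the centre of its underside
- screwdriver: screwdriver lying on the deck, about 170 mm long and 20 mm high, handle 22 mm wide; its x axis runs from handle to tip, the handle spanning -100 to -10 mm and the shaft -10 to 76 mm from its origin, loose, within 18 mm either side of the deck's middle line (deck x = 0); leave it where it is; origin on its underside

How it is judged:
At the end, for the whole second after the job is handed in: All three nuts lie at rest (slower than 20 mm/s) inside the plain tray: origin within its 260 by 120 mm outline and lower than its 30 mm rim (x of nut1 in the frame of tray between -0.13 and 0.13 m and y of nut1 in the frame of tray between -0.06 and 0.06 m and z of each of nut1, nut2, nut3 in the frame of tray below 0.03 m and linear speed of each of nut1, nut2, nut3 below 0.02 m/s and x of nut2 in the frame of tray between -0.13 and 0.13 m and y of nut2 in the frame of tray between -0.06 and 0.06 m and x of nut3 in the frame of tray between -0.13 and 0.13 m and y of nut3 in the frame of tray between -0.06 and 0.06 m); the robot touches nothing.
It fails at once if a nut was lifted or carried (its origin more than 22 mm above the deck top) (height (world z) of any of nut1, nut2, nut3 above 0.062 m).
It fails at once if a nut went into the compartment tray ((x of nut1 in the frame of sorter between -0.13 and 0.13 m and y of nut1 in the frame of sorter between -0.06 and 0.06 m and z of nut1 in the frame of sorter below 0.03 m) or (x of nut2 in the frame of sorter between -0.13 and 0.13 m and y of nut2 in the frame of sorter between -0.06 and 0.06 m and z of nut2 in the frame of sorter below 0.03 m) or (x of nut3 in the frame of sorter between -0.13 and 0.13 m and y of nut3 in the frame of sorter between -0.06 and 0.06 m and z of nut3 in the frame of sorter below 0.03 m)).
It fails at once if the screwdriver, spacer or jar on the deck was moved more than 15 mm (distance of any of spacer, vial, screwdriver from where it was at the start of the episode above 0.015 m).
It also fails if it takes over 53 s, if anything falls off the work surface, if the arm or the gripper's body presses on something with over 40 N, if the wrist force passes 120 N, or if a joint passes its speed limit or range.

## Robot

A 7-joint arm with a two-finger parallel gripper is mounted at the origin on the work surface. World frame = base frame: x ahead of the robot, y to its left, z up, the work surface at z = 0. Lengths are in m, angles in rad, forces in N, time in s.
With the tool pointing down it reaches from about 0.35 to 0.9 m from the base axis. Payload 8.1 kg.
Tool frame: the origin (TCP) lies at the very end of the fingers, on their centre line; the grasp point (between the pads) lies 19 mm behind it; z points along the fingers, y is the line along which they close (so a half turn about z gives the same grasp; the last joint's range is limited). The gripper opens to 85 mm and grips with 20 to 120 N. Pads are 22 mm wide; open, the fingers measure 114 mm over their backs; the gripper's body (76 mm by 85 mm) begins 54 mm behind the grasp point. The pads swing forward as they close: fully open they stand 13 mm farther back than shut.
Start: joints at [-1.363, 0.434, 0.025, 1.573, -0.012, 1.134, -0.075], TCP at [0.191, 0.595, 0.231] pointing down, gripper open.
Joint ranges: [-2.62, 2.62], [-0.44, 2.09], [-1.27, 1.32], [0.08, 2.57], [-1.32, 4.46], [0.12, 2], [-2.74, 2.74]. Speed limits (rad/s): [2.22, 2.22, 3.01, 3.01, 3.14, 3.14, 3.14].

## Interface

Orientations are given as a unit quaternion [w, x, y, z].
In Python, from workcell import env gives the robot as it stands. The module is installed in compiled form; this text tells all that it offers.
- The arm moves only by the tool drive_tool, never from a script. Its argument "targets" is a list of rows, each an object with "travel": the shift along the tool's x, y, z in m, a list of three; "delta_rot": the turn, a rotation vector about the tool's x, y, z in degrees, a list of three; "hand": the opening, from 0 (shut) to 1 (fully open). A call has 1 to 10 rows; each row shifts and turns the commanded pose from where the row before left it, along the tool's axes as they then stand; what a row does not reach is not made up. A row lasts 1/10 s, in which the tool goes at most 50 mm and 8.59 degrees, less where a joint would pass 70% of its speed; a pose out of reach is approached as far as the arm can. A call is refused whole if a number of a shift passes 0.05 or a number of a turn 8.59, either way. A call with a gripper value outside its range is refused whole. The fingers move at their own pace and stop on an object; "squeeze" is the grip in N (left out, the last holds). Time passes only in rows, so rows that do not move let the fingers close. It gives the time, the measured TCP pose, the force, the opening and the grip force at its end, in the units of the state.
- env.state(): the state, without advancing time (a new reading comes with each control period).
- env.read_camera(name): name is "scene" or "top" or "wrist"; returns a dict with "pixels" (420x560x3 uint8, blue, green, red), "K" (3x3 intrinsics, pixels), "k1" (the pictures are not rectified: a ray, as slopes to the right and down, at radius r is drawn at 1 + k1 r^2 times it, then the intrinsics apply), "T" (4x4, takes a point from camera to world coordinates); the wrist camera has in their place "tool_from_camera" (4x4, takes a point from camera to tool coordinates, whose origin is the TCP and whose axes are the flange's). Camera axes: x right, y up, looking along -z (the intrinsics and any distortion apply to the point x, -y, -z); pixel columns grow to the right and rows downward; lengths in m; the calibration is good to about 2 mm. A picture is of the moment at which its call begins: read the wrist's pose just before it. There is no depth.
- env.finish_job(): hands the job in; it is judged then, once.
The state is a dict: "time": time; "joints": joint angles; "qd": joint speeds; "effort": joint torques, N m; "ee_pos": TCP position; "ee_rot": TCP orientation; "contact_force": force on the tool from outside, world axes, zero at the start; "ft_torque": the same for the moment, N m; "opening": finger opening in m; "grasp_force": force on a finger pad.
Only numpy, scipy, OpenCV 4.12 (cv2) and the standard library are available. Lean on these libraries where they do the work, as an engineer would, in place of code of your own. Each camera call takes 0.05 s, during which the arm holds its last target. There are 200 camera calls.

## Working session

There is one attempt and no reset: what is moved stays moved. The work goes in short steps, Python scripts to look and compute and a tool call to move; the robot and the scene stay as the last step left them, time stands still between calls to the robot, and variables do not carry over. Pictures are saved under pics/ and viewed, at most 10 in all, crops included, and the job is handed in when it is done.

Besides the shell and the picture viewer there is one more tool, called after ">>>" as name([rows], argument=value, ...), one row to a line, values as JSON. drive_tool: Moves the arm, as the interface text tells. Its arguments: {"type":"object","properties":{"targets":{"type":"array","items":{"type":"object","properties":{"travel":{"type":"array","items":{"type":"number"}},"delta_rot":{"type":"array","items":{"type":"number"}},"hand":{"type":"number"}}}},"squeeze":{"type":"number"}},"required":["targets"]}

```bash
mkdir -p pics
cat > h.py <<'E'
import numpy as np, cv2, pickle
from workcell import env
def grab(n):
    c=env.read_camera(n); cv2.imwrite(f'pics/{n}_{env.state()["time"]:.2f}.png',c['pixels']); pickle.dump(c,open(f'{n}.pkl','wb')); return c
def ray(c,uv,T=None):
    T=c['T'] if T is None else T
    K=np.array(c['K'],float); uv=np.atleast_2d(np.array(uv,float))
    n=cv2.undistortPoints(uv[:,None],K,np.array([c['k1'],0,0,0.])).reshape(-1,2)
    d=np.c_[n[:,0],-n[:,1],-np.ones(len(n))]
    return T[:3,3],d@T[:3,:3].T
def plane(c,uv,z):
    o,d=ray(c,uv); return o+d*((z-o[2])/d[:,2])[:,None]
E
python3 - <<'E'
from h import *
s=env.state(); print({k:np.round(v,3) for k,v in s.items()})
for n in('scene','top'):
    c=grab(n); print(n,c['K'],c['k1'],np.round(c['T'],3))
import os; print(os.listdir('pics'))
a=[cv2.imread('pics/'+f) for f in sorted(os.listdir('pics'))]
cv2.imwrite('pics/a_top.png',pickle.load(open('top.pkl','rb'))['pixels']);cv2.imwrite('pics/a_scene.png',pickle.load(open('scene.pkl','rb'))['pixels'])
E
```

```text
{'time': np.float64(0.0), 'joints': array([-1.363,  0.435,  0.025,  1.574, -0.012,  1.134, -0.075]), 'qd': array([-0.001,  0.   ,  0.001,  0.001, -0.   ,  0.003,  0.   ]), 'effort': array([ 0.0000e+00, -6.7047e+01,  1.0250e+00, -3.1621e+01,  1.5000e-02,
        1.2000e-02,  0.0000e+00]), 'ee_pos': array([0.191, 0.595, 0.231]), 'ee_rot': array([-0.   ,  0.155,  0.988, -0.001]), 'contact_force': array([ 1.003, -0.19 ,  0.544]), 'ft_torque': array([-0.002,  0.025, -0.029]), 'grasp_force': np.float64(0.0), 'opening': np.float64(0.085)}
scene [[524.11058489   0.         274.86125791]
 [  0.         524.11058489 213.1329101 ]
 [  0.           0.           1.        ]] 0.02617167114770371 [[ 0.665 -0.562  0.492  0.998]
 [ 0.747  0.511 -0.426 -0.344]
 [-0.012  0.651  0.759  0.709]
 [ 0.     0.     0.     1.   ]]
top [[500.98911699   0.         293.36623297]
 [  0.         500.98911699 210.28152482]
 [  0.           0.           1.        ]] -0.04151913074403035 [[-0.139  0.969 -0.205  0.368]
 [-0.99  -0.137  0.025  0.025]
 [-0.004  0.207  0.978  1.02 ]
 [ 0.     0.     0.     1.   ]]
['scene_0.05.png', 'top_0.10.png']
```

View pics/a_top.png

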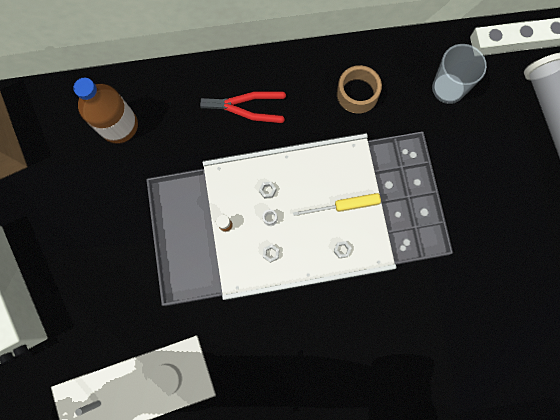

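View pics/a_scene.png

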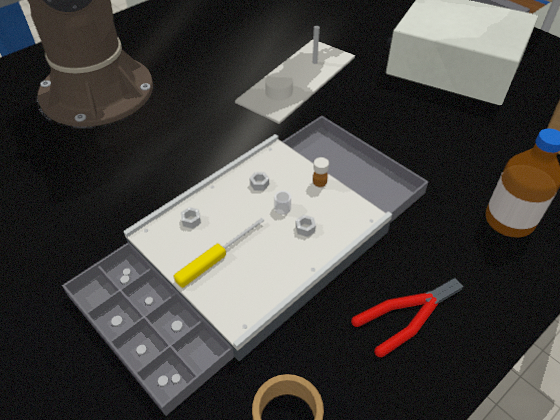

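The top view shows the plain tray at image left (+y), the sorter at the right, nuts near (268,188), (271,253) and (343,248), the spacer at (270,216), the jar at (224,222), and the screwdriver from (295,212) to (380,200). In the scene view the nuts are near (259,181), (190,217) and (305,226), the plain tray at upper right.

Run:
```python
from h import *
C={n:pickle.load(open(n+'.pkl','rb')) for n in('top','scene')}
top,sc=C['top'],C['scene']
cor=plane(top,[(204,161),(367,135),(395,267),(223,298)],0.048)
print('corners',np.round(cor[:,:2],3).tolist())
# deck fit: white mask minAreaRect of rectified points
hsv=cv2.cvtColor(top['pixels'],cv2.COLOR_BGR2HSV)
m=((hsv[...,2]>150)&(hsv[...,1]<40)).astype(np.uint8)
m[:120]=0;m[310:]=0;m[:,:190]=0;m[:,400:]=0
cn=max(cv2.findContours(m,0,2)[0],key=cv2.contourArea)
P=plane(top,cn.reshape(-1,2),0.044)[:,:2]
r=cv2.minAreaRect((P*1000).astype(np.float32)); print('deck rect mm',r)
seeds={'top':[(268,188),(271,253),(343,248)],'scene':[(259,181),(190,217),(305,226)]}
pair=[(0,2),(1,0),(2,1)]
def blob(c,s):
    g=cv2.cvtColor(c['pixels'],cv2.COLOR_BGR2GRAY); w=16
    x,y=s; sub=g[y-w:y+w+1,x-w:x+w+1]; bg=np.median(sub)
    mm=(np.abs(sub.astype(int)-bg)>22).astype(np.uint8)
    mm=cv2.morphologyEx(mm,cv2.MORPH_CLOSE,np.ones((3,3),np.uint8))
    n,l,st,ce=cv2.connectedComponentsWithStats(mm); i=1+np.argmax(st[1:,4])
    return st[i],ce[i]+[x-w,y-w]
ce={}
for n in C:
    for i,s in enumerate(seeds[n]):
        st,c=blob(C[n],s); ce[n,i]=c; print(n,i,st,np.round(c,1),np.round(plane(C[n],c,.05)[0],3))
for a,b in pair:
    o1,d1=ray(top,ce['top',a]);o2,d2=ray(sc,ce['scene',b]);d1=d1[0];d2=d2[0]
    A=np.c_[d1,-d2];t=np.linalg.lstsq(A,o2-o1,rcond=None)[0]
    p,q=o1+d1*t[0],o2+d2*t[1];print('nut',a,np.round((p+q)/2,4),np.round(np.linalg.norm(p-q),4))
print('vialcap/spacer/sd top',np.round(plane(top,[(224,226),(271,217)],.05),3).tolist(),np.round(plane(top,[(295,213),(336,206),(381,200)],.05),3).tolist())
print('scene vial base, spacer base',np.round(plane(sc,[(320,183),(282,208),(262,221),(176,280)],.04),3).tolist())
v=np.hstack([cv2.resize(top['pixels'][150:280,200:390],None,fx=2.1,fy=2.1*1.5,interpolation=2)[:600],cv2.resize(sc['pixels'][150:300,150:340],None,fx=2.1,fy=2.1*1.3,interpolation=2)[:409]])
cv2.imwrite('pics/b.png',v)
```

```text
corners [[0.699, 0.166], [0.707, -0.17], [0.433, -0.179], [0.421, 0.158]]
deck rect mm ((565.6226806640625, -4.909210205078125), (282.0028076171875, 340.6544494628906), 2.103243827819824)
top 0 [  7  10  21  17 256] [268.9 189.8] [0.62  0.044 0.05 ]
top 1 [  8   7  20  19 233] [272.8 253.1] [0.493 0.052 0.05 ]
top 2 [  6   9  21  18 244] [343.3 249.4] [ 0.481 -0.084  0.05 ]
scene 0 [  4   8  23  21 339] [258.3 183.3] [0.5  0.05 0.05]
scene 1 [  6   9  21  21 325] [189.8 220.5] [ 0.489 -0.088  0.05 ]
scene 2 [  5   7  22  23 366] [304.1 228.3] [0.627 0.039 0.05 ]
nut 0 [0.6219 0.0439 0.042 ] 0.0004
nut 1 [0.4943 0.0533 0.0431] 0.0019
nut 2 [ 0.482  -0.0851  0.0416] 0.0008
vialcap/spacer/sd top [[0.559, 0.141, 0.05], [0.564, 0.047, 0.05]] [[0.566, -0.001, 0.05], [0.568, -0.084, 0.05], [0.568, -0.174, 0.05]]
scene vial base, spacer base [[0.565, 0.137, 0.04], [0.564, 0.048, 0.04], [0.563, 0.004, 0.04], [0.563, -0.169, 0.04]]Traceback (most recent call last):
  File "<stdin>", line 32, in <module>
    return _nx.concatenate(arrs, 1, dtype=dtype, casting=casting)
           ~~~~~~~~~~~~~~~^^^^^^^^^^^^^^^^^^^^^^^^^^^^^^^^^^^^^^^
ValueError: all the input array dimensions except for the concatenation axis must match exactly, but along dimension 0, the array at index 0 has size 410 and the array at index 1 has size 409
```

>>> drive_tool([
  {"delta_rot":[0,0,8.5],"travel":[0,0,0],"hand":0.25},
  {"delta_rot":[0,0,8.5],"travel":[0,0,0],"hand":0.25},
  {"delta_rot":[0,0,8.5],"travel":[0,0,0],"hand":0.25},
  {"delta_rot":[0,0,8.5],"travel":[0,0,0],"hand":0.25},
  {"delta_rot":[0,0,8.5],"travel":[0,0,0],"hand":0.25},
  {"delta_rot":[0,0,8.5],"travel":[0,0,0],"hand":0.25},
  {"delta_rot":[0,0,8.5],"travel":[0,0,0],"hand":0.25},
  {"delta_rot":[0,0,8.5],"travel":[0,0,0],"hand":0.25},
  {"delta_rot":[0,0,2.4],"travel":[0,0,0],"hand":0.25},
])

```text
time: 1.0
ee_pos: [0.1909, 0.5948, 0.2308]
ee_rot: [0.0, 0.698, 0.716, -0.0]
contact_force: [-0.8, 0.5, -1.0]
opening: 0.0213
grasp_force: 0.0
```

>>> drive_tool([
  {"travel":[-0.03,0.03,0]},
  {"travel":[-0.03,0.03,0]},
  {"travel":[-0.03,0.03,0]},
  {"travel":[-0.035,0.025,0]},
  {"travel":[-0.035,0.025,0]},
  {"travel":[-0.035,0.025,0]},
  {"travel":[-0.035,0.025,0]},
  {"travel":[-0.035,0.025,0]},
  {"travel":[-0.035,0.025,0]},
  {"travel":[-0.035,0.025,0]},
])

```text
$.targets[0]: bad value
```

>>> drive_tool([
  {"travel":[-0.03,0.03,0],"delta_rot":[0,0,0],"hand":0.25},
  {"travel":[-0.03,0.03,0],"delta_rot":[0,0,0],"hand":0.25},
  {"travel":[-0.03,0.03,0],"delta_rot":[0,0,0],"hand":0.25},
  {"travel":[-0.035,0.025,0],"delta_rot":[0,0,0],"hand":0.25},
  {"travel":[-0.035,0.025,0],"delta_rot":[0,0,0],"hand":0.25},
  {"travel":[-0.035,0.025,0],"delta_rot":[0,0,0],"hand":0.25},
  {"travel":[-0.035,0.025,0],"delta_rot":[0,0,0],"hand":0.25},
  {"travel":[-0.035,0.025,0],"delta_rot":[0,0,0],"hand":0.25},
  {"travel":[-0.035,0.025,0],"delta_rot":[0,0,0],"hand":0.25},
  {"travel":[-0.035,0.025,0],"delta_rot":[0,0,0],"hand":0.25},
])

```text
time: 2.0
ee_pos: [0.4671, 0.2669, 0.2312]
ee_rot: [-0.0, 0.696, 0.718, -0.0]
contact_force: [0.3, 0.4, 0.0]
opening: 0.0214
grasp_force: 0.0
```

>>> drive_tool([
  {"travel":[-0.034,0.0185,0],"delta_rot":[0,0,0],"hand":0.25},
  {"travel":[-0.034,0.0185,0],"delta_rot":[0,0,0],"hand":0.25},
  {"travel":[-0.034,0.0185,0],"delta_rot":[0,0,0],"hand":0.25},
  {"travel":[-0.034,0.0185,0],"delta_rot":[0,0,0],"hand":0.25},
  {"travel":[-0.034,0.0185,0],"delta_rot":[0,0,0],"hand":0.25},
  {"travel":[-0.034,0.0185,0],"delta_rot":[0,0,0],"hand":0.25},
  {"travel":[-0.034,0.0185,0],"delta_rot":[0,0,0],"hand":0.25},
  {"travel":[-0.034,0.0185,0],"delta_rot":[0,0,0],"hand":0.25},
  {"travel":[0,0,0.03],"delta_rot":[0,0,0],"hand":0.25},
  {"travel":[0,0,0],"delta_rot":[0,0,0],"hand":0.25},
])

```text
time: 3.0
ee_pos: [0.6208, 0.0002, 0.1978]
ee_rot: [-0.002, 0.697, 0.717, -0.002]
contact_force: [-0.8, 0.5, -0.9]
opening: 0.021
grasp_force: 0.0
```

Run:
```python
from h import *
s=env.state(); c=grab('wrist'); cv2.imwrite('pics/w1.png',c['pixels'])
print(np.round(s['ee_pos'],4),np.round(s['ee_rot'],4)); print(np.round(c['tool_from_camera'],3).tolist(),c['K'].tolist(),c['k1'])
```

```text
[6.208e-01 2.000e-04 1.978e-01] [-0.002   0.6968  0.7173 -0.0024]
[[-0.001, 0.95, 0.311, 0.081], [1.0, 0.001, 0.001, -0.001], [0.0, 0.311, -0.95, -0.143], [0.0, 0.0, 0.0, 1.0]] [[337.49015528906136, 0.0, 273.12636542817046], [0.0, 337.49015528906136, 209.9236474661169], [0.0, 0.0, 1.0]] -0.060274557443695045
```

View pics/w1.png

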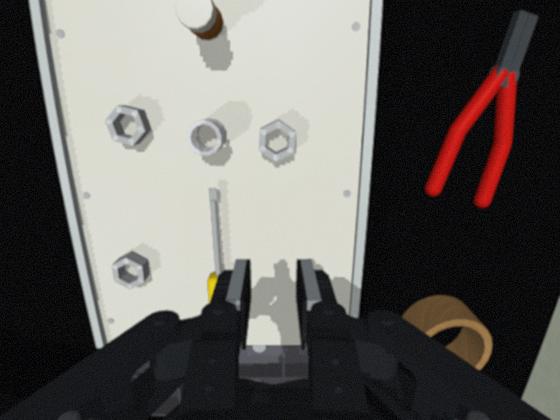

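The wrist picture shows nut A at (278,141), straight ahead of the fingers; B at (129,126), C at (132,269), spacer at (207,137), jar at (200,15), and screwdriver tip at (214,190).

Run:
```python
from h import *
from scipy.spatial.transform import Rotation as R
c=pickle.load(open('wrist.pkl','rb')); s=env.state(); q=s['ee_rot']
T=np.eye(4);T[:3,:3]=R.from_quat([q[1],q[2],q[3],q[0]]).as_matrix();T[:3,3]=s['ee_pos'];c['T']=T@c['tool_from_camera']
print(np.round(plane(c,[(278,141),(129,126),(132,269)],.055)[:,:2],4).tolist())
print('axes',np.round(T[:3,:3],3).tolist())
print('rails far/near',np.round(plane(c,[(376,60),(360,280),(38,30),(97,330)],.048)[:,:2],4).tolist())
# height of nut from wrist+top rays
top=pickle.load(open('top.pkl','rb'))
for a,b in(((269,189),(278,140)),((272,252),(129,126)),((343,248.5),(132,269))):
    o1,d1=ray(top,a);o2,d2=ray(c,b);t=np.linalg.lstsq(np.c_[d1[0],-d2[0]],o2-o1,rcond=None)[0];print(np.round((o1+d1[0]*t[0]+o2+d2[0]*t[1])/2,4))
```

```text
[[0.6216, 0.0496], [0.4959, 0.0589], [0.485, -0.0757]]
axes [[-0.031, 1.0, -0.005], [1.0, 0.031, 0.0], [0.0, -0.005, -1.0]]
rails far/near [[0.6991, 0.1169], [0.7074, -0.084], [0.4222, 0.1352], [0.4347, -0.1551]]
[0.6231 0.0459 0.0377]
[0.4946 0.0561 0.0508]
[ 0.4818 -0.0828  0.0456]
```

>>> drive_tool([
  {"travel":[-0.008,0.003,0.03],"delta_rot":[0,0,0],"hand":0.25},
  {"travel":[0,0,0.035],"delta_rot":[0,0,0],"hand":0.25},
  {"travel":[0,0,0.035],"delta_rot":[0,0,0],"hand":0.25},
  {"travel":[0,0,0.03],"delta_rot":[0,0,0],"hand":0.25},
  {"travel":[0,0,0.018],"delta_rot":[0,0,0],"hand":0.25},
  {"travel":[0,0,0],"delta_rot":[0,0,0],"hand":0.25},
])

```text
time: 3.65
ee_pos: [0.6245, -0.0048, 0.0517]
ee_rot: [-0.002, 0.695, 0.719, -0.001]
contact_force: [0.0, -1.1, 0.5]
opening: 0.0215
grasp_force: 0.0
```

>>> drive_tool([
  {"travel":[0.008,0,0.005],"delta_rot":[0,0,0],"hand":0.25},
  {"travel":[0.01,0,0],"delta_rot":[0,0,0],"hand":0.25},
  {"travel":[0.01,0,0],"delta_rot":[0,0,0],"hand":0.25},
  {"travel":[0.012,0,0],"delta_rot":[0,0,0],"hand":0.25},
  {"travel":[0.012,0,0],"delta_rot":[0,0,0],"hand":0.25},
  {"travel":[0.012,0,0],"delta_rot":[0,0,0],"hand":0.25},
])

```text
time: 4.25
ee_pos: [0.6243, 0.0588, 0.0487]
ee_rot: [0.0, 0.696, 0.718, 0.0]
contact_force: [0.5, -0.6, 0.4]
opening: 0.0212
grasp_force: 0.3
```

Run:
```python
from h import *
a=grab('scene')['pixels'];b=grab('wrist')['pixels']
cv2.imwrite('pics/m1.png',np.hstack([a[100:330,100:440],cv2.resize(b,(460,345))[:230]]))
```

```text
(no output)
```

View pics/m1.png

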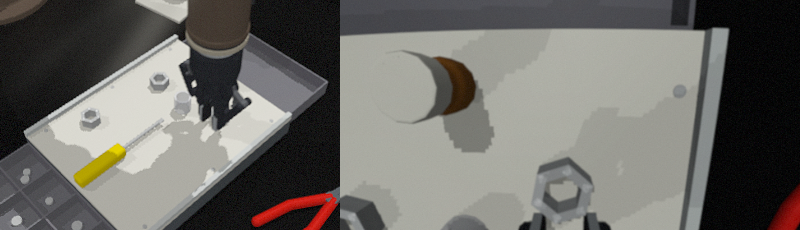

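The nut, at (563,188) in the wrist half, sits square in front of both fingertips, so the push continues.

>>> drive_tool([
  {"travel":[0.012,0,0.003],"delta_rot":[0,0,0],"hand":0.25},
  {"travel":[0.014,0,0],"delta_rot":[0,0,0],"hand":0.25},
  {"travel":[0.014,0,0],"delta_rot":[0,0,0],"hand":0.25},
  {"travel":[0.014,0,0],"delta_rot":[0,0,0],"hand":0.25},
  {"travel":[0.014,0,0],"delta_rot":[0,0,0],"hand":0.25},
  {"travel":[0.014,0,0],"delta_rot":[0,0,0],"hand":0.25},
  {"travel":[0.014,0,0],"delta_rot":[0,0,0],"hand":0.25},
  {"travel":[0.014,0,0],"delta_rot":[0,0,0],"hand":0.25},
  {"travel":[0.014,0,0],"delta_rot":[0,0,0],"hand":0.25},
  {"travel":[0.014,0,0],"delta_rot":[0,0,0],"hand":0.25},
])

```text
time: 5.35
ee_pos: [0.6198, 0.1965, 0.0453]
ee_rot: [-0.0, 0.696, 0.718, 0.0]
contact_force: [0.7, -0.4, -0.6]
opening: 0.0211
grasp_force: 0.0
```

>>> drive_tool([
  {"travel":[0,0,-0.04],"delta_rot":[0,0,0],"hand":0.25},
  {"travel":[0,0,-0.04],"delta_rot":[0,0,0],"hand":0.25},
  {"travel":[0,0,-0.04],"delta_rot":[0,0,0],"hand":0.25},
  {"travel":[-0.032,-0.022,0],"delta_rot":[0,0,0],"hand":0.25},
  {"travel":[-0.032,-0.022,0],"delta_rot":[0,0,0],"hand":0.25},
  {"travel":[-0.032,-0.022,0],"delta_rot":[0,0,0],"hand":0.25},
  {"travel":[-0.032,-0.022,0],"delta_rot":[0,0,0],"hand":0.25},
  {"travel":[-0.032,-0.022,0],"delta_rot":[0,0,0],"hand":0.25},
  {"travel":[-0.032,-0.02,0],"delta_rot":[0,0,0],"hand":0.25},
  {"travel":[0,0,0],"delta_rot":[0,0,0],"hand":0.25},
])

```text
time: 6.35
ee_pos: [0.4934, -0.0052, 0.1657]
ee_rot: [-0.0, 0.698, 0.716, -0.001]
contact_force: [-0.1, 0.5, -0.1]
opening: 0.0216
grasp_force: 0.0
```

Run:
```python
from h import *
a=grab('top')['pixels'];b=grab('wrist')['pixels']
cv2.imwrite('pics/m2.png',np.hstack([a[120:320,130:460],cv2.resize(b,(460,345))[:200]]))
```

```text
(no output)
```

View pics/m2.png

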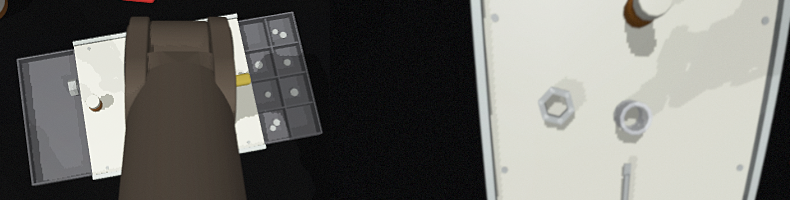

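Nut A now lies in the plain tray at (72,88) near the deck-side wall; nut B at (557,105) is straight ahead of the fingers.

>>> drive_tool([
  {"travel":[0,0.001,0.04],"delta_rot":[0,0,0.3],"hand":0.25},
  {"travel":[0,0,0.04],"delta_rot":[0,0,0],"hand":0.25},
  {"travel":[0,0,0.03],"delta_rot":[0,0,0],"hand":0.25},
  {"travel":[0,0,0.008],"delta_rot":[0,0,0],"hand":0.25},
  {"travel":[0.01,0,0],"delta_rot":[0,0,0],"hand":0.25},
  {"travel":[0.01,0,0],"delta_rot":[0,0,0],"hand":0.25},
  {"travel":[0.01,0,0],"delta_rot":[0,0,0],"hand":0.25},
  {"travel":[0.012,0,0],"delta_rot":[0,0,0],"hand":0.25},
  {"travel":[0.012,0,0],"delta_rot":[0,0,0],"hand":0.25},
  {"travel":[0.012,0,0],"delta_rot":[0,0,0],"hand":0.25},
])

```text
time: 7.45
ee_pos: [0.4954, 0.0667, 0.0478]
ee_rot: [0.0, 0.698, 0.716, 0.0]
contact_force: [-0.1, -1.1, 0.9]
opening: 0.0217
grasp_force: 0.3
```

Run:
```python
from h import *
a=grab('scene')['pixels'];b=grab('wrist')['pixels']
cv2.imwrite('pics/m3.png',np.hstack([a[100:330,100:440],cv2.resize(b,(460,345))[:230]]))
```

```text
(no output)
```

View pics/m3.png

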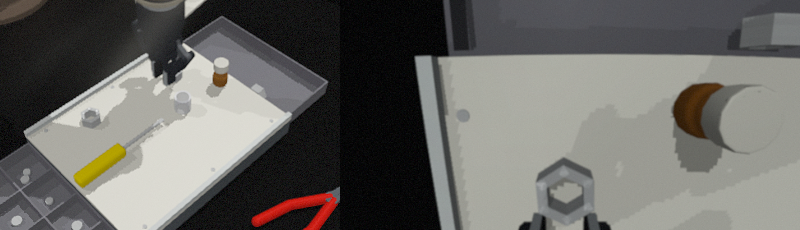

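Nut B is cradled by both fingertips at (566,188), and nut A rests in the tray on its side against the deck-side wall. Continuing.

>>> drive_tool([
  {"travel":[0.012,0,0.002],"delta_rot":[0,0,0],"hand":0.25},
  {"travel":[0.014,0,0],"delta_rot":[0,0,0],"hand":0.25},
  {"travel":[0.014,0,0],"delta_rot":[0,0,0],"hand":0.25},
  {"travel":[0.014,0,0],"delta_rot":[0,0,0],"hand":0.25},
  {"travel":[0.014,0,0],"delta_rot":[0,0,0],"hand":0.25},
  {"travel":[0.014,0,0],"delta_rot":[0,0,0],"hand":0.25},
  {"travel":[0.014,0,0],"delta_rot":[0,0,0],"hand":0.25},
  {"travel":[0.014,0,0],"delta_rot":[0,0,0],"hand":0.25},
  {"travel":[0.014,0,0],"delta_rot":[0,0,0],"hand":0.25},
  {"travel":[0.01,0,0],"delta_rot":[0,0,0],"hand":0.25},
])

```text
time: 8.55
ee_pos: [0.4916, 0.2009, 0.0453]
ee_rot: [-0.0, 0.698, 0.717, 0.0]
contact_force: [0.4, -0.2, -0.3]
opening: 0.0214
grasp_force: 0.0
```

>>> drive_tool([
  {"travel":[0,0,-0.04],"delta_rot":[0,0,0],"hand":0.25},
  {"travel":[0,0,-0.04],"delta_rot":[0,0,0],"hand":0.25},
  {"travel":[-0.02,0,-0.03],"delta_rot":[0,0,0],"hand":0.25},
  {"travel":[-0.045,-0.003,0],"delta_rot":[0,0,0],"hand":0.25},
  {"travel":[-0.045,-0.003,0],"delta_rot":[0,0,0],"hand":0.25},
  {"travel":[-0.045,-0.003,0],"delta_rot":[0,0,0],"hand":0.25},
  {"travel":[-0.045,-0.003,0],"delta_rot":[0,0,0],"hand":0.25},
  {"travel":[-0.045,-0.003,0],"delta_rot":[0,0,0],"hand":0.25},
  {"travel":[-0.045,-0.001,0],"delta_rot":[0,0,0],"hand":0.25},
  {"travel":[-0.045,0,0],"delta_rot":[0,0,0],"hand":0.25},
])

```text
time: 9.55
ee_pos: [0.4842, -0.1376, 0.1555]
ee_rot: [0.0, 0.698, 0.716, 0.0]
contact_force: [0.9, -0.1, 0.1]
opening: 0.0215
grasp_force: 0.0
```

Run:
```python
from h import *
a=grab('scene')['pixels'];s=env.state();b=grab('wrist')['pixels']; print(s['ee_pos'])
cv2.imwrite('pics/m4.png',np.hstack([a[100:330,100:440],cv2.resize(b,(460,345))[:230]]))
```

```text
[ 0.48367921 -0.14657167  0.1563937 ]
```

View pics/m4.png

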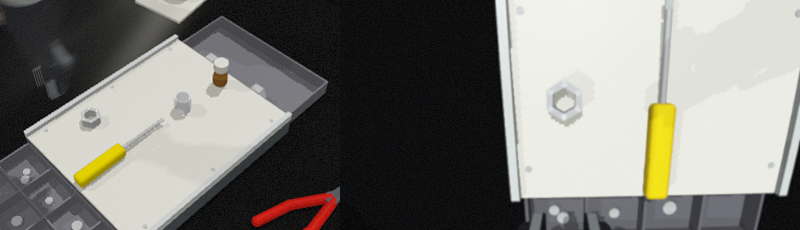

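Nut B is in the tray (seen at (212,58)); nut C at (565,102) lies straight ahead of the fingers, and the others are undisturbed.

>>> drive_tool([
  {"travel":[0.005,0,0.04],"delta_rot":[0,0,0.3],"hand":0.25},
  {"travel":[0,0,0.04],"delta_rot":[0,0,0],"hand":0.25},
  {"travel":[0,0,0.026],"delta_rot":[0,0,0],"hand":0.25},
  {"travel":[0,0,0.004],"delta_rot":[0,0,0],"hand":0.25},
  {"travel":[0.01,0,0],"delta_rot":[0,0,0],"hand":0.25},
  {"travel":[0.01,0,0],"delta_rot":[0,0,0],"hand":0.25},
  {"travel":[0.01,0,0],"delta_rot":[0,0,0],"hand":0.25},
  {"travel":[0.012,0,0],"delta_rot":[0,0,0],"hand":0.25},
  {"travel":[0.012,0,0],"delta_rot":[0,0,0],"hand":0.25},
  {"travel":[0.012,0,0],"delta_rot":[0,0,0],"hand":0.25},
])

```text
time: 10.65
ee_pos: [0.4831, -0.0636, 0.0457]
ee_rot: [0.0, 0.699, 0.715, 0.0]
contact_force: [-0.6, 0.1, -0.3]
opening: 0.0215
grasp_force: 0.2
```

>>> drive_tool([
  {"travel":[0.012,0,0],"delta_rot":[0,0,0],"hand":0.25},
  {"travel":[0.014,0,0],"delta_rot":[0,0,0],"hand":0.25},
  {"travel":[0.014,0,0],"delta_rot":[0,0,0],"hand":0.25},
  {"travel":[0.014,0,0],"delta_rot":[0,0,0],"hand":0.25},
  {"travel":[0.014,0,0],"delta_rot":[0,0,0],"hand":0.25},
  {"travel":[0.014,0,0],"delta_rot":[0,0,0],"hand":0.25},
])

```text
time: 11.25
ee_pos: [0.4811, 0.0181, 0.0453]
ee_rot: [-0.0, 0.7, 0.714, -0.0]
contact_force: [-0.4, -0.8, 0.7]
opening: 0.0212
grasp_force: 0.2
```

Run:
```python
from h import *
a=grab('scene')['pixels'];b=grab('wrist')['pixels']
cv2.imwrite('pics/m5.png',np.hstack([a[100:330,100:440],cv2.resize(b,(460,345))[:230]]))
```

```text
(no output)
```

View pics/m5.png

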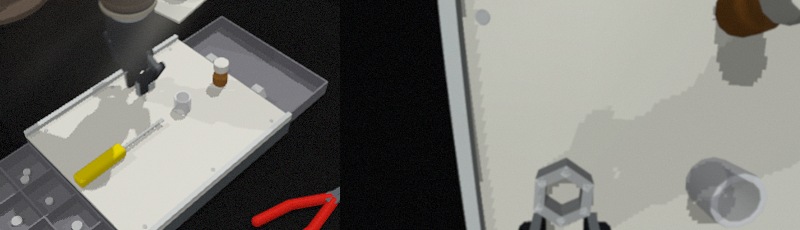

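Nut C is cradled at (566,188) with the spacer well clear. I'll finish faster so it clears nut B in the tray.

>>> drive_tool([
  {"travel":[0.018,0,0],"delta_rot":[0,0,0],"hand":0.25},
  {"travel":[0.025,-0.001,0],"delta_rot":[0,0,0],"hand":0.25},
  {"travel":[0.032,-0.001,0],"delta_rot":[0,0,0],"hand":0.25},
  {"travel":[0.035,-0.001,0],"delta_rot":[0,0,0],"hand":0.25},
  {"travel":[0.035,-0.001,0],"delta_rot":[0,0,0],"hand":0.25},
  {"travel":[0.035,0,0],"delta_rot":[0,0,0],"hand":0.25},
  {"travel":[0,0,0],"delta_rot":[0,0,0],"hand":0.25},
  {"travel":[0,0,-0.04],"delta_rot":[0,0,0],"hand":0.25},
  {"travel":[0,0,-0.04],"delta_rot":[0,0,0],"hand":0.25},
  {"travel":[-0.03,0,-0.04],"delta_rot":[0,0,0],"hand":0.25},
])

```text
time: 12.35
ee_pos: [0.4739, 0.1689, 0.1663]
ee_rot: [-0.0, 0.698, 0.716, -0.0]
contact_force: [1.2, 0.5, 0.6]
opening: 0.0212
grasp_force: 0.0
```

>>> drive_tool([
  {"travel":[-0.04,0,-0.04],"delta_rot":[0,0,0],"hand":0.25},
  {"travel":[-0.04,0,0],"delta_rot":[0,0,0],"hand":0.25},
  {"travel":[-0.02,0,0],"delta_rot":[0,0,0],"hand":0.25},
  {"travel":[0,0,0],"delta_rot":[0,0,0],"hand":0.25},
  {"travel":[0,0,0],"delta_rot":[0,0,0],"hand":0.25},
])

```text
time: 12.85
ee_pos: [0.4759, 0.0707, 0.2006]
ee_rot: [-0.0, 0.7, 0.714, 0.0]
contact_force: [0.1, 0.4, -0.4]
opening: 0.0215
grasp_force: 0.0
```

Run:
```python
from h import *
a=grab('scene')['pixels'];b=grab('wrist')['pixels']
cv2.imwrite('pics/m6.png',np.hstack([a[100:430,100:440],cv2.resize(b,(440,330))]))
```

```text
Traceback (most recent call last):
ValueError: all the input array dimensions except for the concatenation axis must match exactly, but along dimension 0, the array at index 0 has size 320 and the array at index 1 has size 330
```

Run:
```python
from h import *
a=grab('scene')['pixels'];b=grab('wrist')['pixels']
cv2.imwrite('pics/m7.png',np.hstack([a[100:420,100:440],cv2.resize(b,(440,330))[:320]]))
```

```text
(no output)
```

View pics/m7.png

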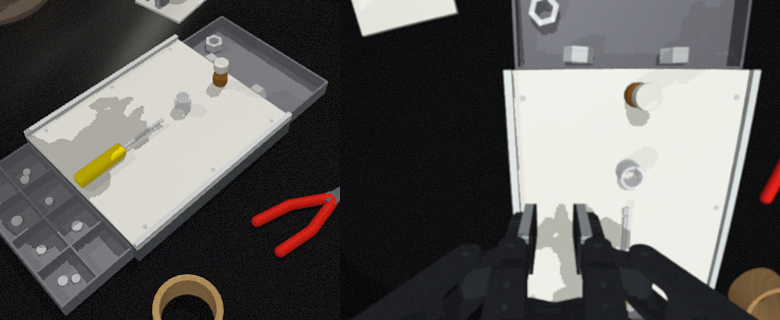

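All three nuts are in the plain tray: C lies flat at (543,12), A and B stand on edge at (675,55) and (578,55) by the deck-side wall. The jar, spacer and screwdriver look unmoved. Before handing in, I'll check how high A and B stand.

Run:
```python
from h import *
from scipy.spatial.transform import Rotation as R
s=env.state();q=s['ee_rot'];c=grab('wrist');sc=grab('scene');top=grab('top')
T=np.eye(4);T[:3,:3]=R.from_quat([q[1],q[2],q[3],q[0]]).as_matrix();T[:3,3]=s['ee_pos'];c['T']=T@c['tool_from_camera']
k=560/440
f=lambda p:((p[0]-340)*k,p[1]*k)
def tri(a,b):
    o1,d1=ray(sc,a);o2,d2=ray(c,f(b));t=np.linalg.lstsq(np.c_[d1[0],-d2[0]],o2-o1,rcond=None)[0];p,r=o1+d1[0]*t[0],o2+d2[0]*t[1];print(np.round((p+r)/2,4),np.round(np.linalg.norm(p-r),4))
tri((100+258,100+90),(675,54)); tri((100+214,100+40),(543,12))
print('edges y A,B',np.round(plane(c,[f((675,47)),f((675,63)),f((578,47)),f((578,63)),f((640,69))],.034)[:,:2],4).tolist())
a=cv2.resize(sc['pixels'][120:210,290:400],None,fx=4,fy=4,interpolation=2);b=cv2.resize(c['pixels'][0:90,220:300+0],None,fx=4,fy=4,interpolation=2)
cv2.imwrite('pics/m8.png',np.hstack([a,b]))
```

```text
[0.6109 0.1862 0.0218] 0.0038
[0.4592 0.2255 0.018 ] 0.0033
edges y A,B [[0.6035, 0.1907], [0.6058, 0.174], [0.4971, 0.1869], [0.4978, 0.1704], [0.567, 0.1662]]
```

View pics/m8.png

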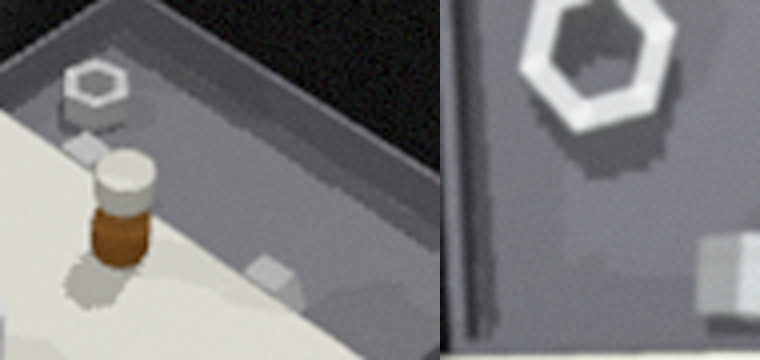

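The crop shows the jar-side nuts standing on edge on the tray floor inside the wall, with their tops about at rim height. All of them are well below the limit and at rest.

```bash
python3 -c "
from workcell import env
print(env.finish_job())"
```

```text
the job is handed in; nothing more can be done
None
```

I swept all three nuts into the plain tray and handed the job in at about 13 s of the 53 s allowed, but the hand-in returned no verdict. The last pictures show one nut lying flat and two standing on edge against the deck-side wall, with the screwdriver, spacer and jar apparently unmoved.

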